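# Gauge a test bar in the bench micrometer

### The arm

A 7-joint arm with a two-finger parallel gripper is mounted at the origin on a cart in front of the work surface, level with it; the furniture and walls round the work are solid. World frame = base frame: x ahead of the robot, y to its left, z up, the work surface at z = 0. Lengths are in m, angles in rad, forces in N, time in s.
With the tool pointing down it reaches from about 0.4 to 0.85 m from the base axis. Payload 10.4 kg.
Tool frame: the origin (TCP) lies on the centre line of the jaws, within the pads' length; the fingertips stand 17 mm ahead of it and the grasp point (between the pads) lies 2 mm behind it; z points along the fingers, y is the line along which they close (so a half turn about z gives the same grasp; the last joint's range is limited). The gripper opens to 85 mm and grips with 20 to 120 N. Pads are 22 mm wide; open, the fingers measure 114 mm over their backs; the gripper's body (76 mm by 85 mm) begins 54 mm behind the grasp point. The pads swing forward as they close: fully open they stand 13 mm farther back than shut.
Start: joints at [-1.282, 0.332, -0.065, 1.46, 0.022, 1.35, -0.088], TCP at [0.192, 0.595, 0.248] pointing down, gripper open.
Joint ranges: [-2.6, 2.6], [-0.5, 2.12], [-1.47, 1.34], [0.16, 2.42], [-1.27, 4.41], [0.06, 2.06], [-2.6, 2.6]. Speed limits (rad/s): [2.22, 2.22, 2.79, 2.79, 3.14, 3.14, 3.14].

### API

Orientations are given as a unit quaternion [x, y, z, w].
In Python, from workcell import sensors, imaging, order, spotter gives the robot as it stands. The module is installed in compiled form; this text tells all that it offers.
- The arm moves only by the shell command python3 -m inch 'ROWS' [FORCE]. ROWS is JSON, a list that holds one entry, the list of rows, each a list of 7 numbers: the shift along the tool's x, y, z in m, then the turn, a rotation vector about the tool's x, y, z in rad, then the closure, from -1 (fully open) to 1 (shut). In form: [[[x, y, z, ax, ay, az, hand], ...]]. A call has 1 to 10 rows; each row is the pose to reach, as a shift and turn from the pose commanded when the call began, along the tool's axes at that moment; what a row does not reach only later rows make up. A row lasts 1/10 s, in which the tool goes at most 50 mm and 8.59 degrees, less where a joint would pass 70% of its speed; a pose out of reach is approached as far as the arm can. A call with a gripper value outside its range is refused whole. The fingers move at their own pace and stop on an object; FORCE is the grip in N (left out, the last holds). Time passes only in rows, so rows that repeat a pose let the fingers close. It gives the time, the measured TCP pose, the force, the opening and the grip force at its end, in the units of the state.
- sensors.get_obs(): the state, without advancing time (a new reading comes with each control period).
- imaging.camera(name): name is "scene" or "top" or "wrist"; returns the picture (384x512x3 uint8, blue, green, red); there is no depth.
- imaging.calibration(name): a dict with "mtx" (3x3 intrinsics, pixels), "R" (3x3) and "t" (3): a world point X has camera coordinates R X + t; the wrist camera has in their place "tool_from_camera" (4x4, takes a point from camera to tool coordinates, whose origin is the TCP and whose axes are the flange's). Camera axes: x right, y down, z forward; pixel columns grow to the right and rows downward; lengths in m; the calibration is good to about 2 mm. A picture is of the moment at which its call begins: read the wrist's pose just before it. calibration takes no time and is no camera call.
- order.hand_in(): hands the job in; it is judged then, once.
Trained networks look in the newest picture that a camera, given by its name, has taken for a name from the list of things; names that differ only in an ending like _2 or _b are one class to them, and where a whole thing is asked for, a point or a joint stands for the part that bears it (a point fixed in the world has none). Each returns a list of dicts, best first, with "conf" (0 to 1); they miss things now and then, are a little off and sometimes report something else, mostly with a low value. They report only what shows in the picture. A call takes as long as a camera call.
- spotter.look_for(label, camera): "pixel" ([column, row] in pixels, amid what is visible of it).
The state is a dict: "clock": time; "joint_pos": joint angles; "joint_velocities": joint speeds; "tau": joint torques, N m; "position": TCP position; "ee_rot": TCP orientation; "ft_force": force on the tool from outside, world axes, zero at the start; "torque": the same for the moment, N m; "grip_width": opening from 0.0 (shut) to 1.0 (fully open); "grasp_force": force on a finger pad.
Only numpy, scipy, OpenCV 4.12 (cv2) and the standard library are available. Lean on these libraries where they do the work, as an engineer would, in place of code of your own. Each camera call takes 0.05 s, during which the arm holds its last target. There are 200 camera calls.

### The job

Measure the orange test bar in the bench micrometer: lay the bar flat across the small steel measuring table with the middle of its narrow neck under the spindle and let go of it, then turn the ratchet knob on top clockwise until the spindle has come down on the bar and the ratchet has clearly slipped. Leave the bar clamped at the ratchet's light pressure: do not press the spindle down on it by hand, and do not disturb the other things.

Things in the scene. Friction and masses are not known exactly. Their poses are not given: they have to be found in the camera images.
- bar: orange plastic flat test bar (dog-bone), 180 mm long, 6 mm thick, 30 g, lying flat; the neck is 14 mm wide over the middle 90 mm, the end tabs are 20 mm wide over the last 32 mm at each end. Origin: centre of the underside; its x axis runs along the bar, z up.
- stand: green-grey bench micrometer, screwed down: base 120 x 100 x 18 mm; column 55 mm behind (+x of) the spindle axis; arm 24 mm wide, 78 to 98 mm up, carrying the vertical head; nothing else of the stand stands higher than 112 mm. Origin: on the worktop on the spindle axis; -x is its open front, z up. The bar is to lie along its y and can be slid in from the front, held by one end tab.
- table_centre (a point): centre of the top face of the measuring table (steel, 40 mm in the stand's x by 44 mm in its y), 50 mm above the worktop, on the spindle axis
- spindle: vertical steel spindle, 8 mm diameter, with thimble and knob, moving only up and down. Origin: centre of its lower end face, 10 to 12 mm above the table at the start. Turning the thimble clockwise (seen from above) brings them all down together, 10 mm a turn (1.6 mm a radian). Once it rests on a part, any downward push on the knob adds to the ratchet's force; over 15 N marks the bar.
- knob_top (a point): centre of the top face of the ratchet knob: knurled aluminium, 17 mm diameter, 23 mm high, on the spindle axis, on top of the 22 mm diameter thimble, whose top lies 26 mm below this point. The knob sinks as it is turned and does not slide in a firm grip, so the hand must sink with it: held back by about 6 N, the ratchet slips before the spindle has arrived.
- ratchet (a joint): angle (rad) by which the knob has slipped on the thimble, growing when turned clockwise seen from above; 0 at the start. The knob takes the thimble round (drag 0.016 N m) up to 0.026 N m, then slips; with the spindle on a part that is at 7 to 10 N on the part. It turns without end: let go and take it again for each stroke.
- grey_bar_0: grey test bar of the same shape, lying behind the micrometer, not to be moved
- grey_bar_1: a second grey test bar, lying across the first, not to be moved
- marker: black and white marker pen, 122 x 13 x 13 mm, not to be moved
- tape_roll: roll of beige masking tape, 80 mm diameter, 18 mm high, not to be moved
- blue_cap: blue screw cap, 45 mm diameter, 20 mm high, not to be moved
- tweezers: steel tweezers, 117 mm long, not to be moved

How it is judged:
By the outcome, as a careful person would: the job done as asked, in the order asked, and still so for the second after the job is handed in, with the robot touching nothing.
It also fails if it takes over 72 s, if anything falls off the work surface, if the arm or the gripper's body presses on something with over 40 N, if the wrist force passes 120 N, or if a joint passes its speed limit or range.

## Working session

There is one attempt and no reset: what is moved stays moved. The work goes in short steps, Python scripts to look and compute and a shell command to move; the robot and the scene stay as the last step left them, time stands still between calls to the robot, and variables do not carry over. Pictures are saved under pics/ and viewed, at most 13 in all, crops included, and the job is handed in when it is done.

```bash
mkdir -p pics; python3 - <<'E'
from workcell import sensors, imaging, order, spotter
import cv2,numpy as np
o=sensors.get_obs();print({k:np.round(v,4).tolist() for k,v in o.items()})
for c in("scene","top"):
    im=imaging.camera(c);cv2.imwrite(f"pics/{c}0.png",im)
    k=imaging.calibration(c);print(c,k["mtx"].tolist(),np.round(k["R"],4).tolist(),np.round(k["t"],4).tolist(), (-k["R"].T@k["t"]).round(3))
    for n in("bar","stand","spindle","knob_top","marker","tape_roll"):
        print(n,[(np.round(d["pixel"],1).tolist(),round(d["conf"],2)) for d in spotter.look_for(n,c)[:3]])
print(imaging.calibration("wrist"))
E
```

```text
{'clock': 0.0, 'joint_pos': [-1.2816, 0.3329, -0.0647, 1.4609, 0.0216, 1.3499, -0.0885], 'joint_velocities': [0.0011, -0.0003, 0.0005, -0.0003, -0.0015, -0.0007, -0.0005], 'tau': [0.0025, -62.5455, 0.0507, -39.1602, 0.0162, 0.0101, -0.0], 'position': [0.1916, 0.5945, 0.2475], 'ee_rot': [0.1553, 0.9879, -0.0007, -0.0001], 'ft_force': [-0.2235, -0.3628, 0.1986], 'torque': [-0.0143, -0.0178, -0.0048], 'grasp_force': 0.0, 'grip_width': 0.9978}
scene [[361.95808155108705, 0.0, 264.73814507478784], [0.0, 361.95808155108705, 198.93827930703472], [0.0, 0.0, 1.0]] [[-0.4278, -0.9038, 0.0055], [-0.3545, 0.1622, -0.9209], [0.8314, -0.3959, -0.3898]] [0.194, 0.3119, 0.6255] [-0.326  0.372  0.53 ]
bar []
stand [([296.7, 223.0], 0.98)]
spindle [([303.5, 189.8], 0.54)]
knob_top []
marker [([240.8, 265.2], 0.77)]
tape_roll [([197.0, 272.2], 0.62)]
top [[493.40289327401644, 0.0, 258.60969789259514], [0.0, 493.40289327401644, 196.45851044930728], [0.0, 0.0, 1.0]] [[0.0052, -1.0, -0.0013], [-0.9802, -0.0049, -0.1977], [0.1977, 0.0023, -0.9803]] [-0.0327, 0.539, 1.3326] [ 0.265 -0.033  1.413]
bar [([364.4, 204.0], 0.88)]
stand [([294.5, 205.8], 0.78)]
spindle []
knob_top [([296.8, 203.7], 0.56)]
marker [([217.1, 244.2], 0.68)]
tape_roll [([167.6, 235.0], 0.67), ([308.2, 178.7], 0.55), ([297.4, 201.2], 0.21)]
{'mtx': array([[334.66263889,   0.        , 253.98668658],
       [  0.        , 334.66263889, 190.9932901 ],
       [  0.        ,   0.        ,   1.        ]]), 'tool_from_camera': array([[-3.06981183e-04, -9.65529747e-01, -2.60292555e-01,
         6.64842419e-02],
       [ 9.99999834e-01, -4.23455883e-04,  3.91398515e-04,
         9.37353739e-04],
       [-4.88129323e-04, -2.60292392e-01,  9.65529716e-01,
        -1.26424794e-01],
       [ 0.00000000e+00,  0.00000000e+00,  0.00000000e+00,
         1.00000000e+00]])}
```

View pics/scene0.png

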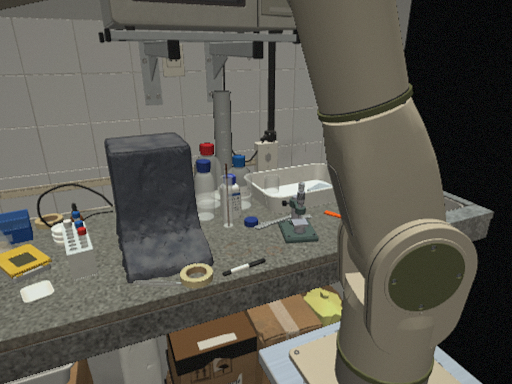

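View pics/top0.png

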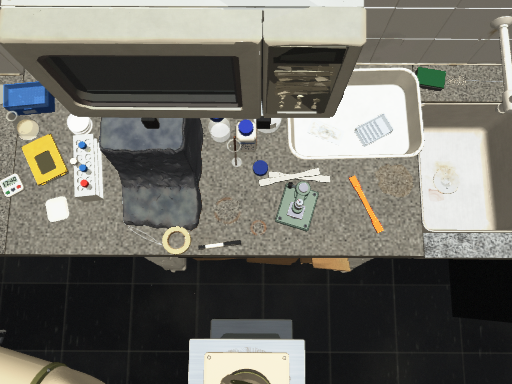

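The scene view shows the stand near (297,223) and the bar partly hidden behind the robot at (333,213). In the top view the bar runs from (352,178) to (381,231), right of the stand at (297,205). The knob is near (298,204). The grey bars are behind the stand and the blue cap is at (261,168).

```bash
cat > h.py <<'E'
import cv2,numpy as np
from workcell import sensors, imaging, order, spotter
from scipy.spatial.transform import Rotation as Rn
def ray(c,px):
    k=imaging.calibration(c)
    if c=="wrist":
        raise SystemExit
    C=-k["R"].T@k["t"]; d=k["R"].T@np.linalg.solve(k["mtx"],[px[0],px[1],1.]); return C,d
def onz(c,px,z):
    C,d=ray(c,px); return C+d*(z-C[2])/d[2]
def proj(c,X):
    k=imaging.calibration(c); p=k["mtx"]@(k["R"]@np.asarray(X,float)+k["t"]); return p[:2]/p[2]
E
python3 - <<'E'
from h import *
im=cv2.imread("pics/top0.png");hsv=cv2.cvtColor(im,cv2.COLOR_BGR2HSV)
m=((hsv[...,0]<20)&(hsv[...,1]>180)&(hsv[...,2]>120)).astype(np.uint8);m[:, :335]=0;m[:,400:]=0;m[:160]=0;m[245:]=0
ys,xs=np.nonzero(m);P=np.array([onz("top",p,.006) for p in zip(xs,ys)])
r=cv2.minAreaRect((P[:,:2]*1000).astype(np.float32));print("bar",r,P.mean(0))
w,v=np.linalg.eigh(np.cov(P[:,:2].T));print(v[:,1],np.degrees(np.arctan2(v[1,1],v[0,1])))
g=((hsv[...,0]>40)&(hsv[...,0]<95)&(hsv[...,1]>45)).astype(np.uint8);g[:, :265]=0;g[:,330:]=0;g[:170]=0;g[240:]=0
n,l,s,c=cv2.connectedComponentsWithStats(g);i=1+s[1:,4].argmax();ys,xs=np.nonzero(l==i)
P=np.array([onz("top",p,.018) for p in zip(xs,ys)]);print("stand",cv2.minAreaRect((P[:,:2]*1000).astype(np.float32)),s[i])
a=cv2.resize(im[165:240,265:395],None,fx=6,fy=6,interpolation=cv2.INTER_CUBIC)
b=cv2.imread("pics/scene0.png");b=cv2.resize(b[170:250,265:345],None,fx=5,fy=5,interpolation=cv2.INTER_CUBIC)
cv2.imwrite("pics/topc.png",a);cv2.imwrite("pics/scc.png",b)
E
```

```text
bar ((530.1282348632812, -340.4197998046875), (176.03497314453125, 21.05339241027832), 25.537811279296875) [ 0.5291219  -0.34015778  0.006     ]
[-0.90290995 -0.42982976] -154.54324340786877
stand ((455.4699401855469, -170.92588806152344), (0.0, 0.0), 0.0) [308 228   1   1   1]
```

View pics/topc.png

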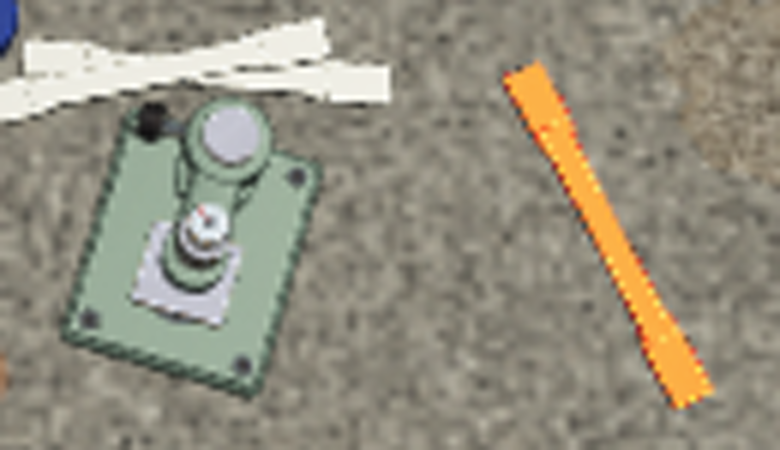

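View pics/scc.png

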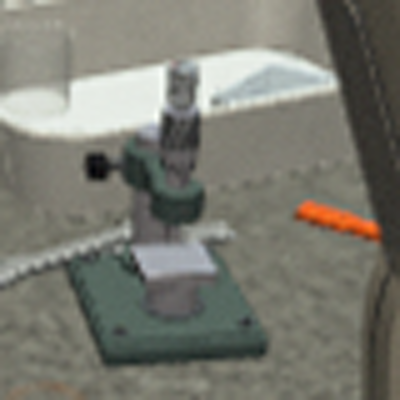

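Top crop: the base corners are at (68,335), (255,390), (320,170) and (128,115), and the knob top is at (210,218). Scene crop: the knob top is at (182,64), and the space between table and spindle is open from the front.

```bash
python3 - <<'E'
from h import *
f=lambda p:np.array(p)/6+[264.6,164.6]
s=lambda p:np.array(p)/5+[264.6,169.6]
c=np.array([onz("top",f(p),.018)[:2] for p in [(68,335),(255,390),(320,170),(128,115)]])
print(c.round(4)); print(np.linalg.norm(np.diff(c,axis=0),axis=1))
ax=(c[2]+c[3]-c[0]-c[1]);ay=(c[0]+c[3]-c[1]-c[2]);print(np.degrees([np.arctan2(ax[1],ax[0]),np.arctan2(ay[1],ay[0])-np.pi/2]),"base mid",c.mean(0))
C1,d1=ray("top",f((210,218)));C2,d2=ray("scene",s((182,64)))
t=np.linalg.lstsq(np.c_[d1,-d2],C2-C1,rcond=None)[0];A,B=C1+d1*t[0],C2+d2*t[1];print("knob",A,B)
for p in [(157,222),(240,243),(222,327),(132,297)]: print("table",onz("top",f(p),.05))
# dark block top: front-left/right top corners
for p in [((103,152),(110,155)),((186,152),(192,150))]: 
  C1,d1=ray("top",p[0]);C2,d2=ray("scene",p[1]);t=np.linalg.lstsq(np.c_[d1,-d2],C2-C1,rcond=None)[0];print("blk",C1+d1*t[0],C2+d2*t[1])
print(onz("top",(163,228),0),onz("top",(200,215),0))
E
```

```text
[[ 0.4768 -0.0797]
 [ 0.4509 -0.1683]
 [ 0.5576 -0.2011]
 [ 0.5843 -0.1089]]
[0.09232571 0.11165844 0.09602372]
[-16.12915269 -16.21307971] base mid [ 0.51738679 -0.13947999]
knob [ 0.50410271 -0.13520607  0.17219212] [ 0.50314656 -0.13672224  0.17213262]
table [ 0.52561897 -0.12040675  0.05      ]
table [ 0.51580895 -0.1591631   0.05      ]
table [ 0.47603507 -0.15026515  0.05      ]
table [ 0.48996264 -0.10847975  0.05      ]
blk [0.59927508 0.34076144 0.28216251] [0.60002838 0.34678162 0.28437592]
blk [0.60283438 0.14438394 0.27339012] [0.60301061 0.14494635 0.27352998]
[0.45581365 0.24551092 0.        ] [0.49431266 0.139854   0.        ]
```

```bash
cat >> h.py <<'E'
def to(*wps):
    """wps: (x,y,z,yaw_deg of tool y); print tool-frame shift and turn from measured pose"""
    o=sensors.get_obs();p=np.array(o["position"]);R=Rn.from_quat(o["ee_rot"])
    y=R.apply([0,1,0]);print("t",round(o["clock"],2),"p",p.round(4),"yaw",np.degrees(np.arctan2(y[1],y[0])).round(2),"zax",R.apply([0,0,1]).round(3),"j1,7",np.round([o["joint_pos"][0],o["joint_pos"][6]],2),"F",np.round(o["ft_force"],2),"M",np.round(o["torque"],3),"w",round(o["grip_width"],3),"g",round(float(o["grasp_force"]),1))
    for w in wps:
        a=np.radians(w[3]);T=Rn.from_matrix(np.c_[[np.sin(a),-np.cos(a),0],[np.cos(a),np.sin(a),0],[0,0,-1]])
        print(w,"->",R.inv().apply(np.array(w[:3])-p).round(4),(R.inv()*T).as_rotvec().round(3))
E
python3 -m inch '[[[-0.03,-0.04,-0.02,0,0,0.15,-1],[-0.06,-0.08,-0.04,0,0,0.3,-1],[-0.09,-0.125,-0.06,0,0,0.45,-1],[-0.117,-0.167,-0.0725,0,0,0.6,-1],[-0.14,-0.2,-0.0725,0,0,0.7,-1],[-0.17,-0.235,-0.0725,0,0,0.8,-1],[-0.2,-0.27,-0.0725,0,0,0.9,-1],[-0.23,-0.305,-0.0725,0,0,1.0,-1],[-0.26,-0.34,-0.0725,0,0,1.1,-1],[-0.29,-0.37,-0.0725,0,0,1.2,-1]]]' 30
python3 -c "
from h import *
to((.38,.1,.32,0),(.41,-.15,.28,-40),(.44,-.36,.2,-64.5))"
```

```text
clock: 1.7
position: [0.3546, 0.1516, 0.3211]
ee_rot: [0.688, 0.726, 0.001, -0.0]
ft_force: [0.4, 0.5, -1.3]
grip_width: 1.002
grasp_force: 0.0
t 1.7 p [0.3546 0.1516 0.3211] yaw 3.12 zax [ 0.001  0.001 -1.   ] j1,7 [-0.9  -0.56] F [ 0.41  0.48 -1.34] M [ 0.007 -0.038 -0.034] w 1.002 g 0.0Traceback (most recent call last):
  File "<string>", line 3, in <module>
    to((.38,.1,.32,0),(.41,-.15,.28,-40),(.44,-.36,.2,-64.5))
    ~~^^^^^^^^^^^^^^^^^^^^^^^^^^^^^^^^^^^^^^^^^^^^^^^^^^^^^^^
  File "h.py", line 18, in to
    a=np.radians(w[3]);T=Rn.from_matrix(np.c_[[np.sin(a),-np.cos(a),0],[np.cos(a),np.sin(a),0],[0,0,-1]])
                         ~~~~~~~~~~~~~~^^^^^^^^^^^^^^^^^^^^^^^^^^^^^^^^^^^^^^^^^^^^^^^^^^^^^^^^^^^^^^^^^^
  File "scipy/spatial/transform/_rotation.pyx", line 1143, in scipy.spatial.transform._rotation.Rotation.from_matrix
ValueError: Non-positive determinant (left-handed or null coordinate frame) in rotation matrix 0: [[ 0.  1.  0.]
 [-1.  0.  0.]
 [ 0.  0. -1.]].
```

```bash
sed -i 's/\[np.sin(a),-np.cos(a),0\]/[-np.sin(a),np.cos(a),0]/' h.py
python3 -c "
from h import *
to((.38,.1,.32,0),(.41,-.15,.28,-40),(.44,-.36,.2,-64.5))"
```

```text
t 1.7 p [0.3546 0.1516 0.3211] yaw 3.12 zax [ 0.001  0.001 -1.   ] j1,7 [-0.9  -0.56] F [ 0.41  0.48 -1.34] M [ 0.007 -0.038 -0.034] w 1.002 g 0.0
(0.38, 0.1, 0.32, 0) -> [-0.0529  0.0226  0.0011] [ 0.001 -0.001  0.054]
(0.41, -0.15, 0.28, -40) -> [-0.3042  0.0389  0.0408] [ 0.    -0.001  0.753]
(0.44, -0.36, 0.2, -64.5) -> [-0.5156  0.0574  0.1205] [-0.    -0.002  1.18 ]
```

```bash
python3 -m inch '[[[-0.05,0.01,0,0,0,0.1,-1],[-0.1,0.02,0,0,0,0.2,-1],[-0.15,0.025,0,0,0,0.3,-1],[-0.2,0.03,0,0,0,0.42,-1],[-0.25,0.035,0.01,0,0,0.55,-1],[-0.3,0.04,0.02,0,0,0.68,-1],[-0.35,0.045,0.04,0,0,0.8,-1],[-0.4,0.05,0.06,0,0,0.92,-1],[-0.45,0.05,0.08,0,0,1.05,-1],[-0.49,0.055,0.1,0,0,1.18,-1]]]' 30
python3 -m inch '[[[-0.04,0.01,0.02,0,0,0.05,-1],[-0.04,0.01,0.02,0,0,0.05,-1],[-0.04,0.01,0.02,0,0,0.05,-1]]]'
python3 -c "
from h import *
to((.463,-.372,.06,-64.5))
im=imaging.camera('wrist');cv2.imwrite('pics/w1.png',im)
print(spotter.look_for('bar','wrist'))
to((.463,-.372,.06,-64.5))
"
```

```text
clock: 2.7
position: [0.4364, -0.3216, 0.2272]
ee_rot: [0.975, 0.224, 0.001, 0.001]
ft_force: [1.1, 3.0, 0.6]
grip_width: 0.997
grasp_force: 0.0
clock: 3.0
position: [0.4037, -0.3465, 0.2065]
ee_rot: [0.98, 0.201, -0.001, -0.0]
ft_force: [0.1, 0.9, 0.3]
grip_width: 0.998
grasp_force: 0.0
t 3.0 p [ 0.4037 -0.3465  0.2065] yaw -66.86 zax [-0.001  0.001 -1.   ] j1,7 [-0.31 -0.33] F [0.1  0.89 0.32] M [ 0.007 -0.005  0.022] w 0.998 g 0.0
(0.463, -0.372, 0.06, -64.5) -> [0.0446 0.0469 0.1464] [-0.001  0.001 -0.041]
[{'pixel': [304.7, 79.8], 'conf': 0.88}, {'pixel': [88.2, 11.9], 'conf': 0.49}]
t 3.1 p [ 0.4056 -0.3452  0.2075] yaw -66.64 zax [ 0.002  0.001 -1.   ] j1,7 [-0.31 -0.33] F [-0.41  0.42 -0.36] M [-0.025  0.002  0.003] w 1.0 g 0.0
(0.463, -0.372, 0.06, -64.5) -> [0.0418 0.0474 0.1476] [-0.    -0.002 -0.037]
```

View pics/w1.png

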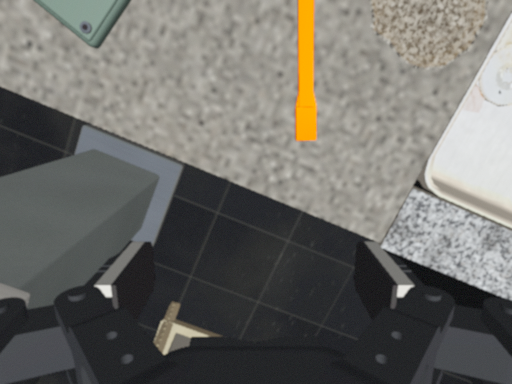

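The wrist view shows the bar's near tab from about (306,97) to its end at (307,141), running nearly straight up the picture.

```bash
cat >> h.py <<'E'
def wz(px,z,o):
    k=imaging.calibration("wrist");T=k["tool_from_camera"];R=Rn.from_quat(o["ee_rot"])
    C=R.apply(T[:3,3])+o["position"];d=R.apply(T[:3,:3]@np.linalg.solve(k["mtx"],[px[0],px[1],1.]));return C+d*(z-C[2])/d[2]
E
python3 -c "
from h import *
import time
o=sensors.get_obs();im=imaging.camera('wrist')
hsv=cv2.cvtColor(im,cv2.COLOR_BGR2HSV)
m=((hsv[...,0]<25)&(hsv[...,1]>200)&(hsv[...,2]>150)).astype(np.uint8);n,l,s,c=cv2.connectedComponentsWithStats(m);i=1+s[1:,4].argmax()
ys,xs=np.nonzero(l==i);P=np.array([wz(p,.006,o)[:2] for p in zip(xs,ys)])
# axis from row means
u=P-P.mean(0);w,v=np.linalg.eigh(np.cov(u.T));a=v[:,1]*np.sign(v[0,1]);s=u@a
e=P.mean(0)+a*s.min();print('axis',np.degrees(np.arctan2(a[1],a[0])),'end',e,'tabc',e+a*.016,'centre',e+a*.09,'tabw',np.ptp((u@[-a[1],a[0]])[s<s.min()+.02]))
t=e+a*.016
to((*t,.06,np.degrees(np.arctan2(a[1],a[0]))-90))
"
```

```text
axis 25.423752902005152 end [ 0.44997608 -0.37943052] tabc [ 0.4644266  -0.37256157] centre [ 0.53126024 -0.34079266] tabw 0.018522077351405892
t 3.15 p [ 0.4059 -0.345   0.2076] yaw -66.6 zax [ 0.002  0.001 -1.   ] j1,7 [-0.31 -0.33] F [-0.15  0.73  0.17] M [-0.003 -0.014  0.037] w 0.998 g 0.0
(np.float64(0.4644265956312213), np.float64(-0.3725615664249676), 0.06, np.float64(-64.57624709799485)) -> [0.0425 0.0486 0.1477] [-0.    -0.002 -0.035]
```

```bash
python3 -m inch '[[[0.015,0.02,0.03,0,0,-0.02,-0.4],[0.03,0.035,0.07,0,0,-0.035,-0.4],[0.0425,0.0485,0.11,0,0,-0.035,-0.4],[0.0425,0.0485,0.145,0,0,-0.035,-0.4],[0.0425,0.0485,0.165,0,0,-0.035,-0.4],[0.0425,0.0485,0.175,0,0,-0.035,-0.4],[0.0425,0.0485,0.175,0,0,-0.035,-0.4],[0.0425,0.0485,0.175,0,0,-0.035,-0.4]]]' 30
python3 -c "
from h import *
to((.4644,-.3726,.021,-64.58))"
```

```text
clock: 3.95
position: [0.4639, -0.3736, 0.0333]
ee_rot: [0.976, 0.219, 0.001, 0.0]
ft_force: [0.1, -0.6, -0.9]
grip_width: 0.701
grasp_force: 0.0
t 3.95 p [ 0.4639 -0.3736  0.0333] yaw -64.68 zax [ 0.002 -0.    -1.   ] j1,7 [-0.05 -0.1 ] F [ 0.11 -0.57 -0.89] M [-0.053 -0.022  0.004] w 0.701 g 0.0
(0.4644, -0.3726, 0.021, -64.58) -> [ 0.0009 -0.0007  0.0123] [ 0.001 -0.002 -0.002]
```

```bash
python3 -m inch '[[[0.001,0,0.006,0,0,0,-0.4],[0.001,0,0.0125,0,0,0,-0.4],[0.001,0,0.0125,0,0,0,0.2],[0.001,0,0.0125,0,0,0,0.8],[0.001,0,0.0125,0,0,0,1],[0.001,0,0.0125,0,0,0,1],[0.001,0,0.0125,0,0,0,1],[0.001,0,0.0125,0,0,0,1],[0.001,0,0.0125,0,0,0,1]]]' 40
python3 -c "
from h import *
to()"
```

```text
clock: 4.85
position: [0.4638, -0.3734, 0.0196]
ee_rot: [0.976, 0.219, 0.0, -0.0]
ft_force: [-1.5, 0.3, 6.1]
grip_width: 0.21
grasp_force: 39.6
t 4.85 p [ 0.4638 -0.3734  0.0196] yaw -64.74 zax [ 0.  0. -1.] j1,7 [-0.04 -0.1 ] F [-1.49  0.29  6.15] M [0.061 0.225 0.001] w 0.21 g 39.6
```

```bash
python3 -m inch '[[[0,0,-0.02,0,0,0,1],[0,0,-0.06,0,0,0,1],[0,0,-0.1,0,0,0,1],[0,0,-0.14,0,0,0,1],[0,0,-0.18,0,0,0,1],[0,0,-0.22,0,0,0,1],[0,0,-0.22,0,0,0,1]]]' 40
python3 -c "
from h import *
to((.3957,-.1824,.25,-16.2),(.3957,-.1824,.12,-16.2))"
```

```text
clock: 5.55
position: [0.465, -0.3749, 0.2442]
ee_rot: [0.976, 0.219, 0.003, 0.002]
ft_force: [-0.1, 0.5, -0.8]
grip_width: 0.214
grasp_force: 39.1
t 5.55 p [ 0.465  -0.3749  0.2442] yaw -64.75 zax [ 0.006 -0.003 -1.   ] j1,7 [-0.19 -0.25] F [-0.14  0.55 -0.81] M [-0.031  0.045 -0.039] w 0.214 g 39.1
(0.3957, -0.1824, 0.25, -16.2) -> [ 0.0195 -0.2037 -0.0068] [ 0.007 -0.002 -0.847]
(0.3957, -0.1824, 0.12, -16.2) -> [ 0.0189 -0.2043  0.1232] [ 0.007 -0.002 -0.847]
```

```bash
python3 -m inch '[[[0.003,-0.03,0,0,0,-0.12,1],[0.006,-0.06,0,0,0,-0.24,1],[0.01,-0.1,0,0,0,-0.37,1],[0.013,-0.14,0,0,0,-0.5,1],[0.016,-0.18,0,0,0,-0.63,1],[0.019,-0.204,0,0,0,-0.76,1],[0.019,-0.204,0,0.006,-0.002,-0.847,1],[0.019,-0.204,0.02,0.006,-0.002,-0.847,1],[0.019,-0.204,0.07,0.006,-0.002,-0.847,1],[0.019,-0.204,0.12,0.006,-0.002,-0.847,1]]]' 40
python3 -m inch '[[[0,0,0.02,0,0,0,1],[0,0,0.02,0,0,0,1],[0,0,0.02,0,0,0,1]]]' 40
python3 - <<'E'
from h import *
to((.3957,-.1824,.0725,-16.2),(.482,-.2075,.0725,-16.2))
o=sensors.get_obs();im=imaging.camera('wrist');cv2.imwrite('pics/w2.png',im)
for n in('spindle','bar','stand','knob_top'):print(n,spotter.look_for(n,'wrist')[:2])
im=imaging.camera('top');cv2.imwrite('pics/top2.png',im)
im=imaging.camera('scene');cv2.imwrite('pics/scene2.png',im)
E
```

```text
clock: 6.55
position: [0.3942, -0.1802, 0.1182]
ee_rot: [0.8, 0.601, 0.0, -0.002]
ft_force: [2.5, 2.7, -2.3]
grip_width: 0.212
grasp_force: 39.2
clock: 6.85
position: [0.3936, -0.1808, 0.0998]
ee_rot: [0.8, 0.6, -0.002, -0.003]
ft_force: [0.4, 0.8, -0.2]
grip_width: 0.211
grasp_force: 39.3
t 6.85 p [ 0.3936 -0.1808  0.0998] yaw -16.22 zax [-0.007  0.002 -1.   ] j1,7 [-0.67  0.13] F [ 0.4  0.8 -0.2] M [-0.09   0.003  0.032] w 0.211 g 39.3
(0.3957, -0.1824, 0.0725, -16.2) -> [-0.001   0.0026  0.0272] [-0.007  0.    -0.   ]
(0.482, -0.2075, 0.0725, -16.2) -> [-0.0009  0.0925  0.0266] [-0.007  0.    -0.   ]
spindle [{'pixel': [510.4, 81.1], 'conf': 0.56}]
bar [{'pixel': [252.8, 146.8], 'conf': 0.56}]
stand [{'pixel': [423.6, 83.6], 'conf': 0.9}]
knob_top []
```

View pics/w2.png

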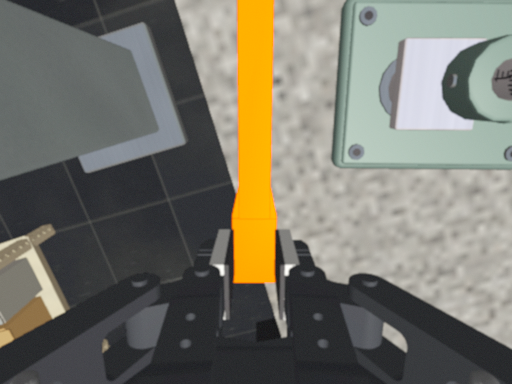

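The wrist view shows the bar held squarely, with its tab end at (254,283) and its neck at column 254. The table's front edge runs from (404,38) to (391,129), and the base's front edge from (349,0) to (334,165).

```bash
python3 - <<'E'
from h import *
o=sensors.get_obs()
a=wz((404,38),.05,o)[:2];b=wz((391,129),.05,o)[:2];d=a-b
print("table front",a,b,np.linalg.norm(d),"yaw",np.degrees(np.arctan2(d[1],d[0]))-90)
u=d/np.linalg.norm(d);xx=np.array([u[1],-u[0]]);print("centre",(a+b)/2+.02*xx)
a=wz((343,8),.018,o)[:2];b=wz((334,162),.018,o)[:2];d=a-b;print("base front",a,b,np.degrees(np.arctan2(d[1],d[0]))-90)
# bar
z=o["position"][2]-.0196+.006
e=wz((254,283),z,o)[:2];f=wz((254.5,2),z,o)[:2];d=f-e;d/=np.linalg.norm(d);print("bar end",e,"yaw",np.degrees(np.arctan2(d[1],d[0]))-90,"centre",e+.09*d,"from tcp",e+.09*d-o["position"][:2])
E
```

```text
table front [ 0.49015485 -0.10804711] [ 0.47633084 -0.14943703] 0.04363746869877585 yaw -18.469040044922465
centre [ 0.50221274 -0.13507791]
base front [ 0.47396148 -0.08144426] [ 0.44981619 -0.16565927] -15.99813115660315
bar end [ 0.38911133 -0.19514066] yaw -16.30537384198881 centre [ 0.41437944 -0.10876056] from tcp [0.02014886 0.07171348]
```

```bash
python3 -m inch '[[[-0.001,0.003,0.014,-0.007,0,0,1],[-0.001,0.003,0.0275,-0.007,0,0,1],[-0.001,0.02,0.0275,-0.007,0,0,1],[-0.001,0.035,0.0275,-0.007,0,0,1],[-0.001,0.04,0.0275,-0.007,0,0,1],[-0.001,0.04,0.0275,-0.007,0,0,1]]]' 40
python3 - <<'E'
from h import *
to((.482,-.207,.0722,-16.2))
im=imaging.camera('scene');cv2.imwrite('pics/scene3.png',cv2.resize(im[160:250,240:360],None,fx=6,fy=6,interpolation=cv2.INTER_CUBIC))
E
```

```text
clock: 7.8
position: [0.4319, -0.1929, 0.0718]
ee_rot: [0.8, 0.6, 0.0, 0.0]
ft_force: [-0.0, -0.5, -0.2]
grip_width: 0.214
grasp_force: 39.3
t 7.8 p [ 0.4319 -0.1929  0.0718] yaw -16.21 zax [ 0.001  0.    -1.   ] j1,7 [-0.55  0.31] F [-0.02 -0.49 -0.2 ] M [-0.002 -0.046  0.034] w 0.214 g 39.3
(0.482, -0.207, 0.0722, -16.2) -> [ 0.0005  0.052  -0.0004] [ 0.001 -0.    -0.   ]
```

View pics/scene3.png

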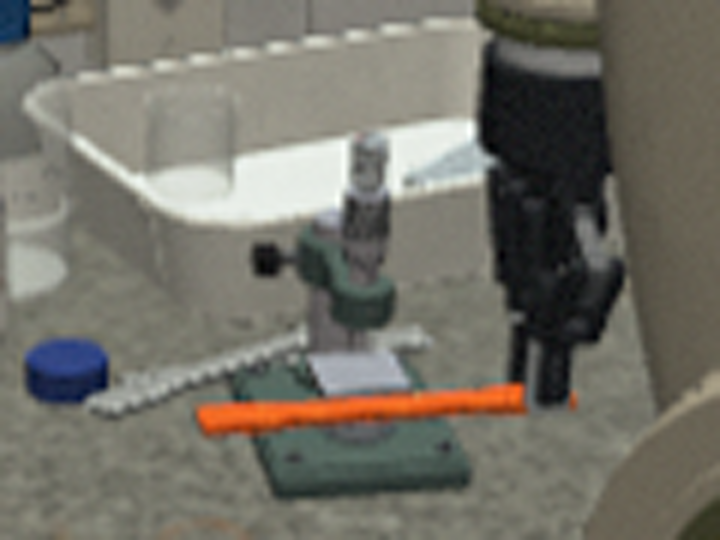

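The scene crop shows the bar in front of the table. Its far end is at (198,418), the grip is at (548,395), and the bar looks about level.

```bash
python3 - <<'E'
from h import *
p=np.array([.4319,-.1929]);u=np.array([.279,.96])
for s,z in((.1645,.0552),(.1645,.0502),(.1645,.0602),(.03,.0552)): print(s,z,((proj("scene",[*(p+u*s),z])-[239.6,159.6])*6).round(1))
im=cv2.imread('pics/scene3.png');h=cv2.cvtColor(im,cv2.COLOR_BGR2HSV);m=(h[...,0]<15)&(h[...,1]>180)&(h[...,2]>150)
ys,xs=np.nonzero(m);
for x in range(xs.min(),xs.max(),40):print(x,ys[xs==x].min(),ys[xs==x].max(),end=' | ')
E
```

```text
0.1645 0.0552 [196.9 420.2]
0.1645 0.0502 [196.7 429.7]
0.1645 0.0602 [197.  410.7]
0.03 0.0552 [474.6 400.6]
198 414 416 | 238 403 427 | 278 405 425 | 318 403 420 | 358 400 416 | 398 396 414 | 438 395 411 | 478 392 409 | 518 384 408 | Traceback (most recent call last):
  File "<stdin>", line 6, in <module>
    return umr_minimum(a, axis, None, out, keepdims, initial, where)
ValueError: zero-size array to reduction operation minimum which has no identity
```

```bash
python3 -m inch '[[[0,0.012,0,0,0,0,1],[0,0.025,0,0,0,0,1],[0,0.038,0,0,0,0,1],[0,0.052,0,0,0,0,1],[0.0005,0.052,0,0,0,0,1],[0.0005,0.052,0,0,0,0,1]]]' 40
python3 -c "
from h import *
to((.482,-.207,.0696,-16.2))"
```

```text
clock: 8.45
position: [0.4809, -0.2065, 0.0717]
ee_rot: [0.8, 0.6, 0.0, -0.0]
ft_force: [-0.8, 0.6, -0.9]
grip_width: 0.212
grasp_force: 39.3
t 8.45 p [ 0.4809 -0.2065  0.0717] yaw -16.23 zax [ 0.     0.001 -1.   ] j1,7 [-0.45  0.37] F [-0.76  0.65 -0.94] M [-0.014  0.04   0.033] w 0.212 g 39.3
(0.482, -0.207, 0.0696, -16.2) -> [-0.0002  0.0012  0.0021] [ 0.    -0.001 -0.   ]
```

Lower gently, looking at the contact force before release.

```bash
python3 -m inch '[[[0,0.001,0.001,0,0,0,1],[0,0.001,0.0018,0,0,0,1],[0,0.001,0.0018,0,0,0,1],[0,0.001,0.0018,0,0,0,1]]]' 40
python3 - <<'E'
from h import *
to((.482,-.207,.0696,-16.2))
o=sensors.get_obs();im=imaging.camera('wrist');cv2.imwrite('pics/w3.png',im)
im=imaging.camera('top')
cv2.imwrite('pics/top3.png',cv2.resize(im[165:240,265:345],None,fx=6,fy=6,interpolation=cv2.INTER_CUBIC))
E
```

```text
clock: 8.85
position: [0.4825, -0.2068, 0.0699]
ee_rot: [0.8, 0.6, 0.001, -0.0]
ft_force: [0.7, 0.2, 0.1]
grip_width: 0.214
grasp_force: 39.3
t 8.85 p [ 0.4825 -0.2068  0.0699] yaw -16.21 zax [ 0.001  0.001 -1.   ] j1,7 [-0.45  0.37] F [0.72 0.19 0.1 ] M [-0.031 -0.028 -0.055] w 0.214 g 39.3
(0.482, -0.207, 0.0696, -16.2) -> [-0.0003 -0.0004  0.0003] [ 0.    -0.001 -0.   ]
```

View pics/w3.png

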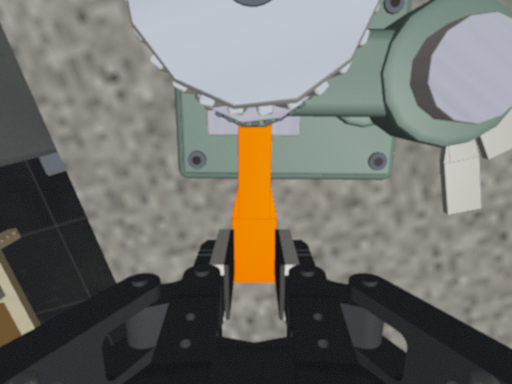

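The wrist view shows the table's near edge from (208,134) to (299,134), with its middle at 253.5. The neck is centred at column 255, so the bar is well centred.

```bash
python3 -m inch '[[[0,0,0.0008,0,0,0,1],[0,0,0.0008,0,0,0,1],[0,0,0.0008,0,0,0,0.4],[0,0,0.0008,0,0,0,0.2],[0,0,0.0008,0,0,0,0],[0,0,0.0008,0,0,0,0],[0,0,0.0008,0,0,0,0]]]' 40
python3 - <<'E'
from h import *
to((.5,-.21,.27,60))
E
```

```text
clock: 9.65
position: [0.4827, -0.2069, 0.0691]
ee_rot: [0.8, 0.6, 0.001, -0.0]
ft_force: [-0.5, -0.5, -0.7]
grip_width: 0.497
grasp_force: 0.0
t 9.65 p [ 0.4827 -0.2069  0.0691] yaw -16.21 zax [ 0.001  0.001 -1.   ] j1,7 [-0.45  0.37] F [-0.49 -0.48 -0.66] M [ 0.017 -0.039  0.018] w 0.497 g 0.0
(0.5, -0.21, 0.27, 60) -> [ 0.002   0.0176 -0.2009] [ 1.00e-03 -0.00e+00 -1.33e+00]
```

```bash
python3 -m inch '[[[0,0,-0.02,0,0,0,0],[0,0,-0.05,0,0,0,0],[0,0,-0.09,0,0,0,0],[0,0,-0.13,0,0,0,0],[0,0,-0.17,0,0,0,0],[0,0,-0.21,0,0,0,0],[0,0,-0.21,0,0,0,0],[0,0,-0.21,0,0,0,0]]]' 40
python3 - <<'E'
from h import *
o=sensors.get_obs();im=imaging.camera('wrist');cv2.imwrite('pics/w4.png',im)
to()
for n in('knob_top','spindle','bar'):print(n,spotter.look_for(n,'wrist')[:2])
E
```

```text
clock: 10.45
position: [0.4829, -0.207, 0.2794]
ee_rot: [0.8, 0.601, 0.001, 0.0]
ft_force: [-0.5, 0.6, -0.5]
grip_width: 0.498
grasp_force: 0.0
t 10.5 p [ 0.4824 -0.2068  0.2785] yaw -16.19 zax [ 0.001  0.001 -1.   ] j1,7 [-0.65  0.15] F [ 0.06  1.17 -0.77] M [0.03  0.018 0.009] w 0.504 g 0.0
knob_top [{'pixel': [252.5, 87.6], 'conf': 0.77}]
spindle [{'pixel': [252.1, 86.2], 'conf': 0.88}]
bar [{'pixel': [253.2, 69.5], 'conf': 0.74}]
```

View pics/w4.png

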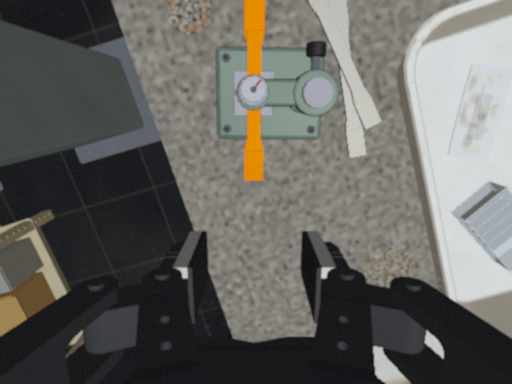

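The wrist view shows the bar lying across the table, with its near end at (254,181) and its neck under the knob at about (253,89).

```bash
python3 - <<'E'
from h import *
o=sensors.get_obs();im=cv2.imread('pics/w4.png')
g=cv2.cvtColor(im,cv2.COLOR_BGR2GRAY)[70:112,230:276];
print("knob",wz((252.5,87.6),.172,o))
e=wz((254,181),.056,o)[:2];n=wz((254.3,120),.056,o)[:2];print("end",e,"bar centre",e+.09*np.array([.279,.96]),"neck line",n)
to((.5035,-.136,.25,85),(.5035,-.136,.169,85))
k=imaging.camera('top')
print([ (n,[(np.round(d['pixel'],1).tolist(),round(d['conf'],2)) for d in spotter.look_for(n,'top')[:1]]) for n in('knob_top','bar')])
print(proj('top',[.5035,-.136,.172]))
cv2.imwrite('pics/w4c.png',cv2.resize(im[60:120,220:290],None,fx=8,fy=8,interpolation=cv2.INTER_CUBIC))
E
```

```text
knob [ 0.50127988 -0.1340306   0.172     ]
end [ 0.47665575 -0.2217735 ] bar centre [ 0.50176575 -0.1353735 ] neck line [ 0.49480623 -0.16050681]
t 10.65 p [ 0.482  -0.2069  0.2779] yaw -16.21 zax [-0.001  0.001 -1.   ] j1,7 [-0.65  0.15] F [-0.06 -0.4   0.5 ] M [-0.03   0.049  0.008] w 0.495 g 0.0
(0.5035, -0.136, 0.25, 85) -> [0.074  0.0009 0.028 ] [-0.    -0.002 -1.766]
(0.5035, -0.136, 0.169, 85) -> [0.074 0.001 0.109] [-0.    -0.002 -1.766]
[('knob_top', [([215.5, 248.5], 0.59)]), ('bar', [([277.4, 205.6], 0.53)])]
[299.90677247 201.18020179]
```

View pics/w4c.png

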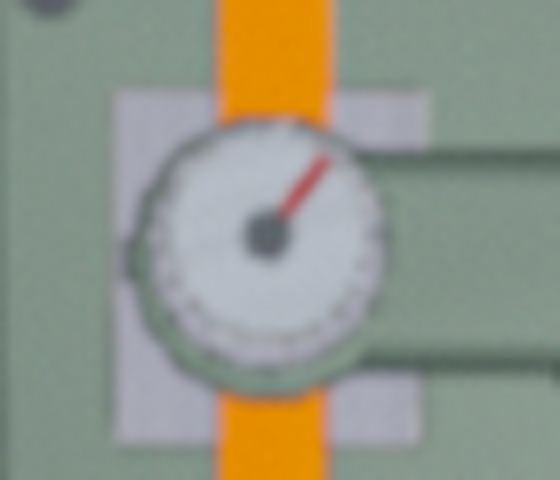

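The crop shows the knob centred at (267,236), the neck from 218 to 330 and the table from 115 to 425. The neck is therefore under the spindle to within about 1 mm, and I'll go on to the knob.

```bash
python3 -m inch '[[[0.03,0,0,0,0,-0.14,0],[0.06,0,0,0,0,-0.28,0],[0.0745,0,0,0,0,-0.42,0],[0.0745,0,0,0,0,-0.56,0],[0.0745,0,0,0,0,-0.7,0],[0.0745,0,0,0,0,-0.84,0],[0.0745,0,0,0,0,-0.98,0],[0.0745,0,0,0,0,-1.12,0],[0.0745,0,0,0,0,-1.26,0],[0.0745,0,0,0,0,-1.4,0]]]' 40
python3 -m inch '[[[0,0,0.01,0,0,-0.14,0],[0,0,0.02,0,0,-0.28,0],[0,0,0.03,0,0,-0.42,0],[0,0,0.04,0,0,-0.56,0],[0,0,0.05,0,0,-0.63,0],[0,0,0.05,0,0,-0.63,0],[0,0,0.05,0,0,-0.63,0]]]' 40
python3 - <<'E'
from h import *
to((.5022,-.1352,.17,100))
print(np.round(sensors.get_obs()['joint_pos'],2))
E
```

```text
clock: 11.8
position: [0.5032, -0.1356, 0.2788]
ee_rot: [0.222, 0.975, 0.0, 0.0]
ft_force: [0.6, 0.9, -0.4]
grip_width: 0.5
grasp_force: 0.0
clock: 12.5
position: [0.5033, -0.1356, 0.2292]
ee_rot: [-0.087, 0.996, 0.0, 0.0]
ft_force: [-0.7, 0.5, 0.8]
grip_width: 0.496
grasp_force: 0.0
t 12.5 p [ 0.5033 -0.1356  0.2292] yaw 99.96 zax [ 0.     0.001 -1.   ] j1,7 [-0.6   2.02] F [-0.67  0.46  0.79] M [-0.006  0.029  0.022] w 0.496 g 0.0
(0.5022, -0.1352, 0.17, 100) -> [0.001  0.0006 0.0592] [ 0.     0.    -0.001]
[-0.6   0.13  0.85  1.8  -0.1   1.26  2.02]
```

```bash
python3 -m inch '[[[0.001,0.0005,0.01,0,0,-0.14,0],[0.001,0.0005,0.02,0,0,-0.3,0],[0.001,0.0005,0.03,0,0,-0.3,0],[0.001,0.0005,0.04,0,0,-0.3,0],[0.001,0.0005,0.05,0,0,-0.3,0],[0.001,0.0005,0.0585,0,0,-0.3,0],[0.001,0.0005,0.0585,0,0,-0.3,0]]]' 40
python3 - <<'E'
from h import *
to((.5022,-.1352,.17,100))
im=imaging.camera('scene');cv2.imwrite('pics/scene5.png',cv2.resize(im[150:240,260:360],None,fx=6,fy=6,interpolation=cv2.INTER_CUBIC))
E
```

```text
clock: 13.2
position: [0.5018, -0.135, 0.1695]
ee_rot: [-0.235, 0.972, 0.0, -0.0]
ft_force: [-1.1, -0.8, -0.6]
grip_width: 0.502
grasp_force: 0.0
t 13.2 p [ 0.5018 -0.135   0.1695] yaw 117.21 zax [-0.001  0.001 -1.   ] j1,7 [-0.55  2.36] F [-1.13 -0.81 -0.63] M [ 0.04  -0.025 -0.004] w 0.502 g 0.0
(0.5022, -0.1352, 0.17, 100) -> [-0.0003 -0.0004 -0.0005] [ 0.001 -0.001  0.3  ]
```

View pics/scene5.png

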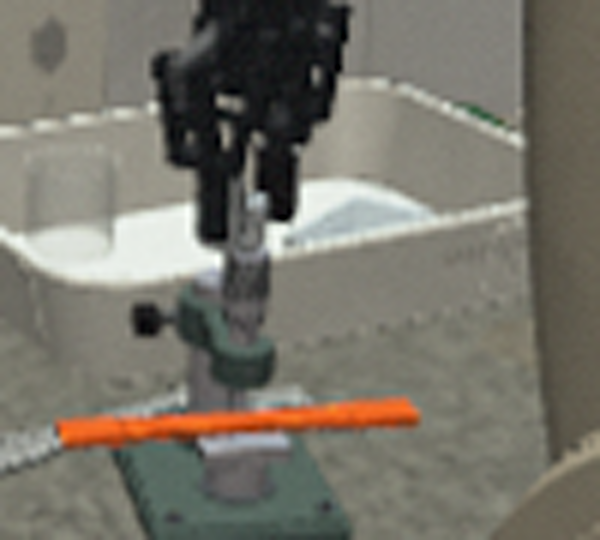

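The fingers straddle the knob, whose top shows near (258,200). The tips end above the thimble near (215,240), and the bar lies flat on the table.

```bash
python3 -m inch '[[[0,0,0,0,0,0,0.4],[0,0,0,0,0,0,0.7],[0,0,0,0,0,0,1],[0,0,0,0,0,0,1],[0,0,0,0,0,0,1],[0,0,0,0,0,0,1],[0,0,0,0,0,0,1]]]' 40
python3 - <<'E'
from h import *
to()
E
```

```text
clock: 13.95
position: [0.5029, -0.1356, 0.1712]
ee_rot: [-0.236, 0.972, -0.0, 0.001]
ft_force: [1.3, -3.4, 5.3]
grip_width: 0.183
grasp_force: 39.6
t 13.95 p [ 0.5029 -0.1356  0.1712] yaw 117.27 zax [ 0.002  0.    -1.   ] j1,7 [-0.55  2.37] F [ 1.33 -3.42  5.25] M [-0.804 -0.377  0.008] w 0.183 g 39.6
```

```bash
python3 -m inch '[[[0,-0.001,-0.0015,0,0,0,1],[0,-0.001,-0.0015,0,0,0,1]]]' 40
python3 -c "
from h import *
to()"
```

```text
clock: 14.15
position: [0.5026, -0.1358, 0.1716]
ee_rot: [-0.236, 0.972, 0.0, 0.0]
ft_force: [4.0, -2.4, -6.4]
grip_width: 0.176
grasp_force: 39.6
t 14.15 p [ 0.5026 -0.1358  0.1716] yaw 117.3 zax [ 0.     0.001 -1.   ] j1,7 [-0.55  2.37] F [ 4.01 -2.42 -6.37] M [-0.608 -0.926  0.049] w 0.176 g 39.6
```

```bash
python3 -m inch '[[[-0.0003,-0.0005,0.0007,0,0,0,1],[-0.0003,-0.0005,0.0008,0,0,0.1,1],[-0.0003,-0.0005,0.00103,0,0,0.2,1],[-0.0003,-0.0005,0.00119,0,0,0.3,1],[-0.0003,-0.0005,0.00135,0,0,0.4,1],[-0.0003,-0.0005,0.00151,0,0,0.5,1],[-0.0003,-0.0005,0.00151,0,0,0.5,1]]]' 40
python3 -c "
from h import *
to()"
```

```text
clock: 14.85
position: [0.5031, -0.136, 0.1706]
ee_rot: [0.013, 1.0, 0.001, 0.0]
ft_force: [1.1, -0.7, -0.1]
grip_width: 0.177
grasp_force: 40.3
t 14.85 p [ 0.5031 -0.136   0.1706] yaw 88.57 zax [ 0.     0.001 -1.   ] j1,7 [-0.61  1.89] F [ 1.1  -0.66 -0.11] M [-0.196 -0.084 -0.034] w 0.177 g 40.3
```

```bash
python3 -m inch '[[[0,0,0.00016,0,0,0.1,1],[0,0,0.00032,0,0,0.2,1],[0,0,0.00048,0,0,0.3,1],[0,0,0.00064,0,0,0.4,1],[0,0,0.0008,0,0,0.5,1],[0,0,0.00096,0,0,0.6,1],[0,0,0.00112,0,0,0.7,1],[0,0,0.00128,0,0,0.8,1],[0,0,0.00144,0,0,0.9,1],[0,0,0.00144,0,0,0.9,1]]]' 40
python3 -c "
from h import *
to()"
```

```text
clock: 15.85
position: [0.5032, -0.1362, 0.1692]
ee_rot: [0.445, 0.896, 0.0, -0.0]
ft_force: [0.2, -0.9, 0.5]
grip_width: 0.178
grasp_force: 40.3
t 15.85 p [ 0.5032 -0.1362  0.1692] yaw 37.15 zax [ 0.     0.001 -1.   ] j1,7 [-0.73  1.05] F [ 0.2  -0.92  0.52] M [-0.322  0.018 -0.037] w 0.178 g 40.3
```

```bash
python3 -m inch '[[[0,0,0.00015,0,0,0.1,1],[0,0,0.0003,0,0,0.2,1],[0,0,0.00046,0,0,0.3,1],[0,0,0.0006,0,0,0.4,1],[0,0,0.00076,0,0,0.5,1],[0,0,0.0009,0,0,0.6,1],[0,0,0.00105,0,0,0.7,1],[0,0,0.0012,0,0,0.8,1],[0,0,0.0012,0,0,0.8,1]]]' 40
python3 -c "
from h import *
to()"
```

```text
clock: 16.75
position: [0.5031, -0.1363, 0.1679]
ee_rot: [0.758, 0.652, 0.0, -0.0]
ft_force: [-0.4, -1.3, 1.2]
grip_width: 0.182
grasp_force: 40.4
t 16.75 p [ 0.5031 -0.1363  0.1679] yaw -8.59 zax [ 0.     0.001 -1.   ] j1,7 [-0.84  0.34] F [-0.41 -1.3   1.24] M [-0.334  0.123 -0.022] w 0.182 g 40.4
```

```bash
python3 -m inch '[[[0,0,0.0001,0,0,0.1,1],[0,0,0.0002,0,0,0.2,1],[0,0,0.00035,0,0,0.3,1],[0,0,0.0005,0,0,0.4,1],[0,0,0.0005,0,0,0.4,1]]]' 40
python3 -c "
from h import *
to()"
python3 -m inch '[[[0,0,0.00015,0,0,0.1,1],[0,0,0.0003,0,0,0.2,1],[0,0,0.00045,0,0,0.3,1],[0,0,0.00045,0,0,0.3,1]]]' 40
python3 -c "
from h import *
to()"
```

```text
clock: 17.25
position: [0.5031, -0.1363, 0.1673]
ee_rot: [0.872, 0.489, 0.0, -0.0]
ft_force: [-1.2, -1.4, -0.2]
grip_width: 0.179
grasp_force: 40.3
t 17.25 p [ 0.5031 -0.1363  0.1673] yaw -31.46 zax [ 0.     0.001 -1.   ] j1,7 [-0.88 -0.02] F [-1.2  -1.4  -0.24] M [-0.389  0.105  0.001] w 0.179 g 40.3
clock: 17.65
position: [0.503, -0.1363, 0.1669]
ee_rot: [0.935, 0.353, 0.0, -0.0]
ft_force: [-0.9, -1.2, -0.6]
grip_width: 0.178
grasp_force: 40.2
t 17.65 p [ 0.503  -0.1363  0.1669] yaw -48.61 zax [ 0.     0.001 -1.   ] j1,7 [-0.89 -0.3 ] F [-0.94 -1.2  -0.6 ] M [-0.4    0.201 -0.054] w 0.178 g 40.2
```

```bash
python3 -m inch '[[[0,0,0.00015,0,0,0.1,1],[0,0,0.0003,0,0,0.2,1],[0,0,0.00045,0,0,0.3,1],[0,0,0.00045,0,0,0.3,1]]]' 40
python3 -c "
from h import *
to()"
python3 -m inch '[[[0,0,0.00015,0,0,0.1,1],[0,0,0.0003,0,0,0.2,1],[0,0,0.0003,0,0,0.2,1]]]' 40
python3 -c "
from h import *
to()"
```

```text
clock: 18.05
position: [0.5032, -0.1364, 0.1667]
ee_rot: [0.978, 0.21, 0.0, -0.0]
ft_force: [-3.2, -0.6, 3.6]
grip_width: 0.177
grasp_force: 40.6
t 18.05 p [ 0.5032 -0.1364  0.1667] yaw -65.77 zax [ 0.     0.001 -1.   ] j1,7 [-0.9  -0.58] F [-3.17 -0.63  3.64] M [-0.216  0.556 -0.086] w 0.177 g 40.6
clock: 18.35
position: [0.5033, -0.1364, 0.1666]
ee_rot: [0.994, 0.111, 0.0, -0.001]
ft_force: [-4.3, 0.2, 6.0]
grip_width: 0.172
grasp_force: 40.8
t 18.35 p [ 0.5033 -0.1364  0.1666] yaw -77.23 zax [ 0.001  0.001 -1.   ] j1,7 [-0.9  -0.78] F [-4.32  0.19  6.01] M [-0.19   0.791 -0.035] w 0.172 g 40.8
```

Contact came at about 3 rad. I'll ease off the push, then turn on without sinking.

```bash
python3 -m inch '[[[0,0,-0.0007,0,0,0,1],[0,0,-0.0007,0,0,0,1]]]' 40
python3 -c "
from h import *
to()"
python3 -m inch '[[[0,0,0,0,0,0.1,1],[0,0,0,0,0,0.2,1],[0,0,0,0,0,0.3,1],[0,0,0,0,0,0.3,1]]]' 40
python3 -c "
from h import *
to()"
```

```text
clock: 18.55
position: [0.503, -0.1363, 0.1668]
ee_rot: [0.994, 0.111, 0.0, -0.001]
ft_force: [-2.3, -1.5, -1.5]
grip_width: 0.176
grasp_force: 40.1
t 18.55 p [ 0.503  -0.1363  0.1668] yaw -77.22 zax [ 0.     0.001 -1.   ] j1,7 [-0.9  -0.78] F [-2.33 -1.48 -1.48] M [-0.444  0.449  0.031] w 0.176 g 40.1
clock: 18.95
position: [0.503, -0.1363, 0.1668]
ee_rot: [0.999, -0.04, 0.0, -0.0]
ft_force: [-1.9, -0.8, -0.3]
grip_width: 0.179
grasp_force: 40.2
t 18.95 p [ 0.503  -0.1363  0.1668] yaw -94.62 zax [ 0.     0.001 -1.   ] j1,7 [-0.9  -1.08] F [-1.93 -0.85 -0.33] M [-0.385  0.516 -0.003] w 0.179 g 40.2
```

```bash
python3 -m inch '[[[0,0,0,0,0,0.12,1],[0,0,0,0,0,0.24,1],[0,0,0,0,0,0.36,1],[0,0,0,0,0,0.48,1],[0,0,0,0,0,0.6,1],[0,0,0,0,0,0.72,1],[0,0,0,0,0,0.84,1],[0,0,0,0,0,0.96,1],[0,0,0,0,0,1.1,1],[0,0,0,0,0,1.1,1]]]' 40
python3 -c "
from h import *
to()"
```

```text
clock: 19.95
position: [0.5031, -0.1361, 0.1668]
ee_rot: [0.831, -0.556, -0.0, -0.001]
ft_force: [-2.2, -0.4, -0.4]
grip_width: 0.178
grasp_force: 40.2
t 19.95 p [ 0.5031 -0.1361  0.1668] yaw -157.58 zax [ 0.     0.001 -1.   ] j1,7 [-0.91 -2.17] F [-2.17 -0.38 -0.37] M [-0.115  0.622 -0.008] w 0.178 g 40.2
```

```bash
python3 -m inch '[[[0,0,0,0,0,0,0.6],[0,0,0,0,0,0,0.3],[0,0,0,0,0,0,0],[0,0,0,0,0,0,0],[0,0,0,0,0,0,0],[0,0,0,0,0,0,0]]]' 40
python3 -m inch '[[[0,0,-0.02,0,0,0,0],[0,0,-0.04,0,0,0,0],[0,0,-0.07,0,0,0,0],[0,0,-0.1,0,0,0,0],[0,0,-0.13,0,0,0,0],[0,0,-0.13,0,0,0,0],[0,0,-0.13,0,0,0,0]]]' 40
python3 - <<'E'
from h import *
to()
im=imaging.camera('scene');a=cv2.resize(im[150:240,260:360],None,fx=6,fy=6,interpolation=cv2.INTER_CUBIC)
cv2.imwrite('pics/scene6.png',a)
E
```

```text
clock: 20.55
position: [0.5034, -0.1363, 0.1671]
ee_rot: [0.831, -0.557, 0.0, -0.001]
ft_force: [0.2, 0.6, 0.6]
grip_width: 0.501
grasp_force: 0.0
clock: 21.25
position: [0.5034, -0.1363, 0.2972]
ee_rot: [0.831, -0.557, 0.0, -0.001]
ft_force: [-0.0, -0.3, -0.2]
grip_width: 0.502
grasp_force: 0.0
t 21.25 p [ 0.5034 -0.1363  0.2972] yaw -157.69 zax [ 0.002  0.002 -1.   ] j1,7 [-1.01 -2.42] F [-0.05 -0.29 -0.23] M [-0.021  0.014 -0.022] w 0.502 g 0.0
```

View pics/scene6.png

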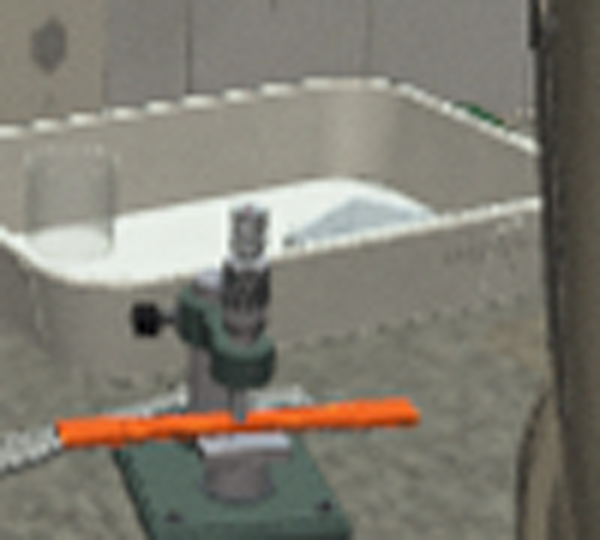

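The spindle now rests on the bar's neck at (240,415), the bar has not moved, and the robot is clear. I'm handing in.

```bash
python3 -c "
from workcell import order
print(order.hand_in())"
```

```text
the job is handed in; nothing more can be done
None
```

I handed the job in at about 21 s: the bar lies across the table with its neck under the spindle, clamped, and the ratchet slipped about 1.4 rad; the hand briefly pressed on the knob with about 6 N at contact (bar total estimated at up to about 14 N, limit 15 N) before I eased it off.

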